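# Push the serving dish through the gap between the risers

## Robot

A 6-joint arm with a two-finger parallel gripper is mounted at the origin on the work surface; the furniture and walls round the work are solid. World frame = base frame: x ahead of the robot, y to its left, z up, the work surface at z = 0. Lengths are in m, angles in rad, forces in N, time in s.
With the tool pointing down it reaches from about 0.375 to 0.9 m from the base axis. Payload 3.1 kg.
Tool frame: the origin (TCP) lies on the centre line of the jaws, within the pads' length; the fingertips stand 25 mm ahead of it and the grasp point (between the pads) lies 6 mm ahead of it; x points along the fingers, y is the direction in which the jaws open and shut, and the axes are right-handed (so a half turn about x gives the same grasp; the last joint's range is limited). The gripper opens to 87 mm and grips with 3 to 60 N. Pads are 19 mm wide; open, the fingers measure 117 mm over their backs; the gripper's body (75 mm by 190 mm) begins 51 mm behind the grasp point.
Start: joints at [-1.433, 0.527, 1.433, -0, 1.181, -0.178], TCP at [0.195, -0.594, 0.248] pointing down, gripper open.
Joint ranges: [-3.08, 3.08], [-0.75, 2.2], [0.22, 2.44], [-1.43, 4.57], [0, 2.65], [-2.85, 2.85]. Speed limits (rad/s): [2.79, 2.79, 3.14, 3.14, 3.14, 3.14].

## Interface

Orientations are given as a unit quaternion [x, y, z, w].
In Python, from rig import robot gives the robot as it stands. The module is installed in compiled form; this text tells all that it offers.
- The arm moves only by the tool move_arm, never from a script. Its argument "commands" is a list of rows, each a list of 5 numbers: the gripper's target within -1 to 1 (shut at 1, half-way at 0, fully open at -1), then the shift along the tool's x, y, z in mm, then the turn about the tool's x in degrees. A call has 1 to 8 rows; each row is the pose to reach, as a shift and turn from the pose commanded when the call began, along the tool's axes at that moment; what a row does not reach only later rows make up. A row lasts 1/12 s, in which the tool goes at most 41.7 mm and 7.16 degrees, less where a joint would pass 70% of its speed; a pose out of reach is approached as far as the arm can. A call with a gripper value outside its range is refused whole. The fingers move at their own pace and stop on an object; "newtons" is the grip in N (left out, the last holds). Time passes only in rows, so rows that repeat a pose let the fingers close. It gives the time, the measured TCP pose, the force and the opening at its end, in the units of the state.
- robot.get_obs(): the state, without advancing time (a new reading comes with each control period).
- robot.camera(name): name is "scene" or "side" or "wrist"; returns a dict with "image" (480x640x3 uint8, red, green, blue), "fx", "fy", "cx", "cy" (pixels), "xyz" and "rotation" of the camera in the world; the wrist camera has in their place "tool_from_camera" (4x4, takes a point from camera to tool coordinates, whose origin is the TCP and whose axes are the tool frame's). Camera axes: x right, y down, z forward; pixel columns grow to the right and rows downward; lengths in m; the calibration is good to about 2 mm. A picture is of the moment at which its call begins: read the wrist's pose just before it. There is no depth.
- robot.hand_in(): hands the job in, once; it reports no verdict.
Trained networks look in a picture, given as the dict that the camera call returned (one of the last four; its "shot" number tells which), for a name from the list of things; names that differ only in an ending like _2 or _b are one class to them, and where a whole thing is asked for, a point or a joint stands for the part that bears it (a point fixed in the world has none). Each returns a list of dicts, best first, with "p" (0 to 1); they miss things now and then, are a little off and sometimes report something else, mostly with a low value. They report only what shows in the picture. A call takes as long as a camera call. They do not tell look-alikes from the thing itself.
- robot.regions_of(picture, name): "pixels" (480x640 bool, what is visible of it) and "bbox" ([left, top, right, bottom] in pixels, round what is visible of it).
The state is a dict: "time": time; "q": joint angles; "joint_velocities": joint speeds; "joint_torque": joint torques, N m; "position": TCP position; "tool_rot": TCP orientation; "ft_force": force on the tool from outside, world axes, zero at the start; "moment": the same for the moment, N m; "grip_width": finger opening in m.
Only numpy, scipy, OpenCV 4.12 (cv2) and the standard library are available. Lean on these libraries where they do the work, as an engineer would, in place of code of your own. Each camera call takes 0.05 s, during which the arm holds its last target.

## Task

Set the small round white serving dish in front of the two low white risers out for the guests: with the fingers against it, gently push it along the worktop, through the narrow gap between the risers, until the whole dish stands just behind them, clear of both, in line with the gap and no more than a hand's width (8 cm) beyond. Do not pinch, lift or tip the dish, do not bump the risers with the robot, and leave the candles, the jigger and the tumbler where they are.

Things in the scene. Friction and masses are not known exactly. Their poses are not given: they have to be found in the camera images.
- dish_center (a point): The middle (half-way up, 18 mm above its underside) of the loose round white serving dish, 120 mm across and 36 mm high, open at the top, nearly upright wall about 4 mm thick, 0.15 to 0.31 kg. It starts on the robot's side of the risers, 15 to 40 mm from their fronts, up to 70 mm to either side of the gap's middle line. Its turn about the vertical does not matter. It slides freely when pushed with 1 to 5 N.
- riser_left: Left one of two equal low white display risers, plain boxes fixed to the worktop: 100 mm deep (own x), 220 mm wide (own y), 62 mm high. Origin: centre of its underside. Own x points away from the robot, the way the dish must go; own y points to the left, away from the gap. Stands turned up to 0.25 rad about the vertical.
- riser_right: Right riser, same size and turned the same way as the left one, in one row with it. The upright-walled gap between them is 126 to 129 mm wide and 100 mm long (the depth of the risers). Origin: centre of its underside.
- gap_left (a point): Point on the left wall of the gap: middle of the left riser's inner face, 31 mm above the worktop. Axes as the riser's.
- gap_right (a point): Point on the right wall of the gap: middle of the right riser's inner face, 31 mm above the worktop. The middle of the gap lies half-way between the two points.
- candle_left: Tealight in a metal cup, 38 mm across and 17 mm high, loose on top of the left riser, 130 mm or more from the gap's middle line. Origin: centre of its underside. Leave alone.
- candle_right: Tealight, 38 mm across and 18 mm high, loose on top of the right riser, 130 mm or more from the gap's middle line. Origin: centre of its underside. Leave alone.
- jigger: Steel double-cone jigger, 43 mm across and 73 mm high, loose on the worktop, right of the work. Origin: centre of its underside. Leave alone.
- tumbler: Clear glass tumbler standing upside down, 78 mm across and 92 mm high, loose on the worktop, left of the work. Origin: centre of its underside. Leave alone.
Things that resemble listed ones, but are neither listed nor needed, are in the scene too. Leave any green look-alike of the riser_right alone.

How it is judged:
By the outcome, as a careful person would: the job done as asked, in the order asked, and still so for the second after the job is handed in, with the robot touching nothing.
It also fails if it takes over 64 s, if anything falls off the work surface, if the arm or the gripper's body presses on something with over 40 N, if the wrist force passes 120 N, or if a joint passes its speed limit or range.

## Working session

There is one attempt and no reset: what is moved stays moved. The work goes in short steps, Python scripts to look and compute and a tool call to move; the robot and the scene stay as the last step left them, time stands still between calls to the robot, and variables do not carry over. Pictures are saved under pics/ and viewed, and the job is handed in when it is done.

Besides the shell and the picture viewer there is one more tool, called after "Emit:" as name(argument=value, ...) on one line, values as JSON. move_arm: Moves the arm, as the interface text tells. Its arguments: {"type":"object","properties":{"commands":{"type":"array","items":{"type":"array","items":{"type":"number"}}},"newtons":{"type":"number"}},"required":["commands"]}

```bash
mkdir -p pics; cat > h.py <<'E'
from rig import robot
import numpy as np, cv2
from scipy.spatial.transform import Rotation as R
def save(p,n): cv2.imwrite('pics/'+n, cv2.cvtColor(p['image'],cv2.COLOR_RGB2BGR))
def ray(p,uv):
    uv=np.atleast_2d(uv).astype(float)
    d=np.c_[(uv[:,0]-p['cx'])/p['fx'],(uv[:,1]-p['cy'])/p['fy'],np.ones(len(uv))]
    return d@np.array(p['rotation']).T
def onz(p,uv,z):
    d=ray(p,uv);o=np.array(p['xyz']);return o+d*((z-o[2])/d[:,2])[:,None]
def proj(p,X):
    c=(np.atleast_2d(X)-np.array(p['xyz']))@np.array(p['rotation'])
    return np.c_[c[:,0]/c[:,2]*p['fx']+p['cx'],c[:,1]/c[:,2]*p['fy']+p['cy']]
E
python3 - <<'E'
from h import *
o=robot.get_obs();print({k:np.round(v,3).tolist() for k,v in o.items()})
print(R.from_quat(o['tool_rot']).as_matrix().round(3))
for c in ['scene','side']:
    p=robot.camera(c);save(p,c+'1.png')
    print(c,p['fx'],p['cx'],p['cy'],np.round(p['xyz'],3),np.round(p['rotation'],3).tolist())
    for n in ['dish_center','riser_left','riser_right','candle_left','candle_right','jigger','tumbler']:
        for r in robot.regions_of(p,n): print(n,round(r['p'],2),r['bbox'],r['pixels'].sum())
E
```

```text
{'time': 0.0, 'q': [-1.433, 0.528, 1.434, -0.0, 1.181, -0.179], 'joint_velocities': [0.001, -0.0, 0.001, 0.0, 0.0, 0.001], 'joint_torque': [-0.0, -44.004, -17.659, 0.063, 0.058, -0.0], 'position': [0.195, -0.593, 0.247], 'tool_rot': [0.698, 0.112, -0.698, 0.111], 'ft_force': [-0.498, 0.032, -0.921], 'moment': [-0.017, 0.036, 0.031], 'grip_width': 0.087}
[[-0.     0.312 -0.95 ]
 [ 0.002 -0.95  -0.312]
 [-1.    -0.002 -0.   ]]
scene 435.8799569366574 312.9571588474079 239.96724495448473 [ 0.035 -0.936  1.113] [0.901, -0.231, 0.099, -0.354]
dish_center 0.91 [285.6, 229.5, 317.6, 260.1] 692
riser_left 0.9 [258.2, 162.4, 319.0, 215.9] 1671
riser_right 0.81 [349.2, 345.0, 444.7, 436.1] 4190
riser_right 0.79 [320.3, 210.4, 387.8, 272.9] 2082
riser_right 0.61 [245.6, 260.9, 293.1, 306.1] 1266
riser_right 0.25 [363.8, 232.6, 376.4, 246.2] 111
candle_left 0.52 [278.9, 180.7, 292.7, 189.4] 79
jigger 0.82 [319.1, 332.7, 335.1, 358.4] 254
side 473.85114457914364 323.8063059624754 243.92180331206242 [0.035 1.289 1.096] [-0.146, 0.879, -0.448, 0.074]
riser_left 0.9 [251.3, 263.1, 291.8, 322.2] 1810
riser_right 0.83 [271.5, 208.0, 305.8, 257.3] 1099
riser_right 0.77 [352.7, 166.7, 382.2, 200.0] 754
riser_right 0.76 [359.4, 213.2, 389.1, 262.0] 958
riser_right 0.62 [335.0, 281.5, 367.0, 340.9] 1961
candle_right 0.63 [281.1, 213.2, 288.1, 220.7] 54
jigger 0.43 [371.4, 196.1, 379.3, 212.9] 120
tumbler 0.56 [294.7, 345.1, 317.1, 384.2] 957
```

```bash
sed -i "s/np.array(p\['rotation'\])/R.from_quat(p['rotation']).as_matrix()/" h.py; python3 - <<'E'
import cv2
for n,b in [('scene1',(220,140,460,320)),('side1',(230,140,430,400))]:
    i=cv2.imread(f'pics/{n}.png');c=i[b[1]:b[3],b[0]:b[2]]
    s=min(800/c.shape[1],600/c.shape[0]);cv2.imwrite(f'pics/{n}c.png',cv2.resize(c,None,fx=s,fy=s,interpolation=cv2.INTER_CUBIC));print(s)
E
```

```text
3.3333333333333335
2.3076923076923075
```

View pics/scene1.png

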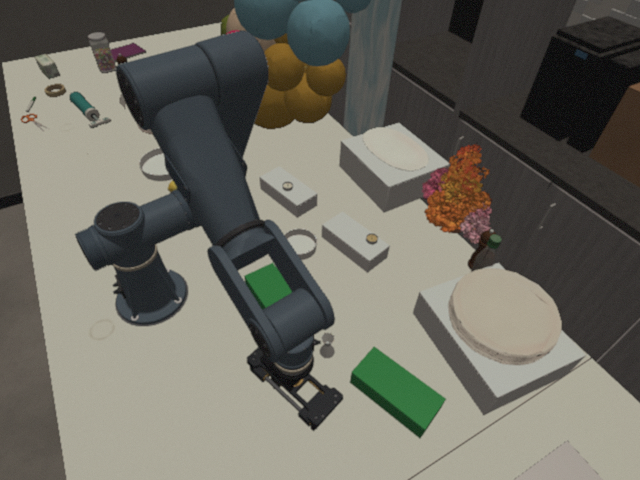

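View pics/side1.png

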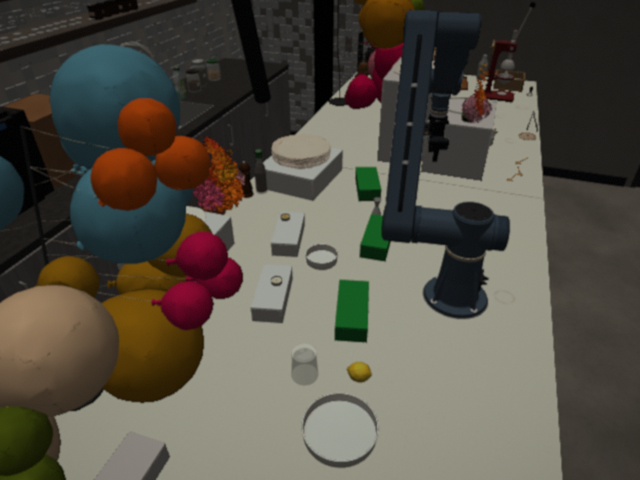

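```bash
ls pics
```

```text
scene1.png
scene1c.png
side1.png
side1c.png
```

View pics/scene1c.png

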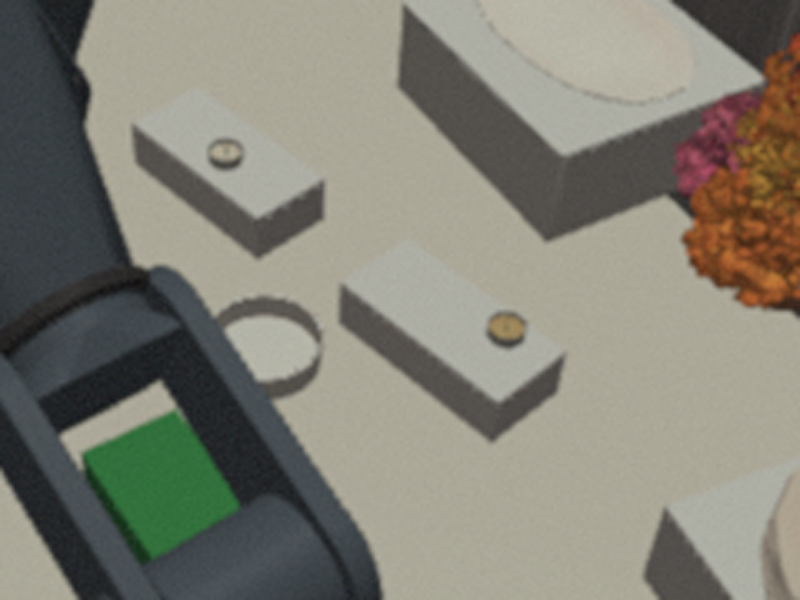

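View pics/side1c.png

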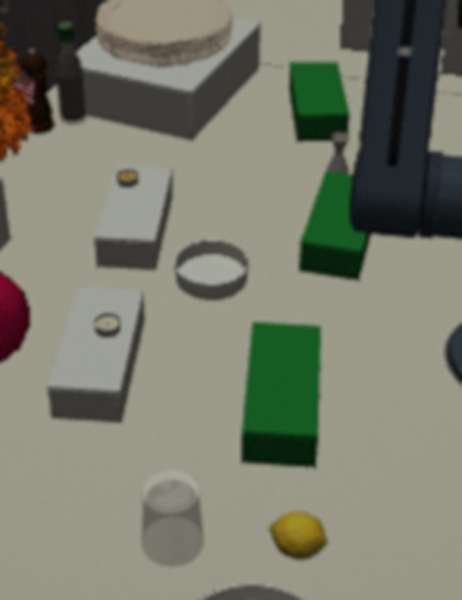

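```bash
cat > fit.py <<'E'
from h import *
from scipy.optimize import minimize
S=4
def hull(p,X):
    return cv2.convexHull(((proj(p,X)+0.5)*16*S-8).astype(np.int32).reshape(-1,1,2))
def mask(pts,win):
    u0,v0,w,h=win
    m=np.zeros((h*S,w*S),np.uint8)
    cv2.fillConvexPoly(m,pts-np.array([u0,v0])*16*S,1,cv2.LINE_8,4)
    return m
def box(x,y,yaw):
    c,s=np.cos(yaw),np.sin(yaw)
    return np.array([[x+c*a-s*b,y+s*a+c*b,z] for a in(-.05,.05) for b in(-.11,.11) for z in(0,.062)])
def risers(t):
    x,y,yaw,g=t;n=np.array([-np.sin(yaw),np.cos(yaw)]);d=.11+g/2
    return box(*(np.array([x,y])+n*d),yaw),box(*(np.array([x,y])-n*d),yaw)
def cyl(x,y,r=.06,h=.036):
    a=np.linspace(0,2*np.pi,60);return np.array([[x+r*np.cos(t),y+r*np.sin(t),z] for t in a for z in(0,h)])
def reg2mask(pix,win,cvx=True):
    u0,v0,w,h=win
    m=pix.astype(np.uint8)
    if cvx:
        n,l,st,_=cv2.connectedComponentsWithStats(m);k=1+np.argmax(st[1:,4]);m=(l==k).astype(np.uint8)
        m2=cv2.morphologyEx(m,cv2.MORPH_CLOSE,np.ones((9,9),np.uint8));m=m2
    return cv2.resize(m[v0:v0+h,u0:u0+w],None,fx=S,fy=S,interpolation=cv2.INTER_NEAREST)
def win(b): return (int(b[0])-12,int(b[1])-12,int(b[2]-b[0])+25,int(b[3]-b[1])+25)
def pick(p,name,approx,green=False):
    best=None
    for r in robot.regions_of(p,name):
        b=r['bbox'];c=np.array([(b[0]+b[2])/2,(b[1]+b[3])/2])
        d=np.linalg.norm(c-approx)
        if d<25 and (best is None or d<best[0]): best=(d,r)
    return best and best[1]
E
cat > run1.py <<'E'
from fit import *
import pickle
ps={c:robot.camera(c) for c in('scene','side')}
ap={'scene':{'riser_left':(288,189),'riser_right':(354,241),'dish_center':(301,245)},'side':{'riser_left':(271,292),'riser_right':(288,232),'dish_center':(321,256)}}
obs={}
for c in ps:
    for n in ap[c]:
        r=pick(ps[c],n,np.array(ap[c][n]))
        print(c,n,r and (round(r['p'],2),r['bbox']))
        if r: obs[c,n]=(win(r['bbox']),reg2mask(r['pixels'],win(r['bbox'])))
def cost(t,cams=('scene','side')):
    L=risers(t);e=0
    for c in cams:
        for X,n in zip(L,('riser_left','riser_right')):
            if (c,n) in obs:
                w,m=obs[c,n];e+=np.count_nonzero(mask(hull(ps[c],X),w)!=m)/S/S
    return e
g0=onz(ps['scene'],(321,213),.03)[0];print('gap rough',g0)
for cams in (('scene','side'),('scene',),('side',)):
    best=None
    for x0,yaw0 in [(g0,0.),(g0,.2),(g0,-.2)]:
        t0=np.array([g0[0],g0[1],yaw0,.1275])
        r=minimize(cost,t0,args=(cams,),method='Nelder-Mead',options=dict(initial_simplex=np.vstack([t0]+[t0+d for d in np.diag([.03,.03,.1,.001])]),xatol=1e-5,maxiter=600))
        if best is None or r.fun<best.fun: best=r
    print(cams,best.x.round(4),best.fun)
    if len(cams)==2: T=best.x
pickle.dump(T,open('T.pkl','wb'))
for c in ps:
    v=ps[c]['image'].copy()
    for X in risers(T):
        for q in proj(ps[c],X): cv2.circle(v,tuple(int(round(a)) for a in q),0,(255,0,0),-1)
    cr=(v[140:320,220:460] if c=='scene' else v[150:350,230:400])
    cr=cv2.resize(cr,None,fx=3,fy=3,interpolation=cv2.INTER_NEAREST);cv2.imwrite(f'pics/fit_{c}.png',cr[:,:,::-1])
for c in ps: print(c,proj(ps[c],[T[0],T[1],0]).round(1))
E
python3 run1.py
```

```text
scene riser_left (0.63, [261.8, 166.3, 317.1, 214.6])
scene riser_right (0.86, [321.8, 211.0, 386.8, 270.8])
scene dish_center (0.9, [283.6, 225.5, 316.1, 259.5])
side riser_left (0.62, [250.6, 265.8, 292.9, 321.5])
side riser_right (0.75, [270.6, 212.8, 306.0, 253.1])
side dish_center (0.82, [306.9, 240.5, 333.3, 269.4])
gap rough [0.63362741 0.04656615 0.03      ]
('scene', 'side') [0.6234 0.045  0.2358 0.1281] 410.75
('scene',) [0.6236 0.0459 0.2364 0.1282] 197.8125
('side',) [0.6239 0.0438 0.2372 0.128 ] 201.5
scene [[318.6 220.2]]
side [[281.2 266.6]]
```

View pics/fit_scene.png

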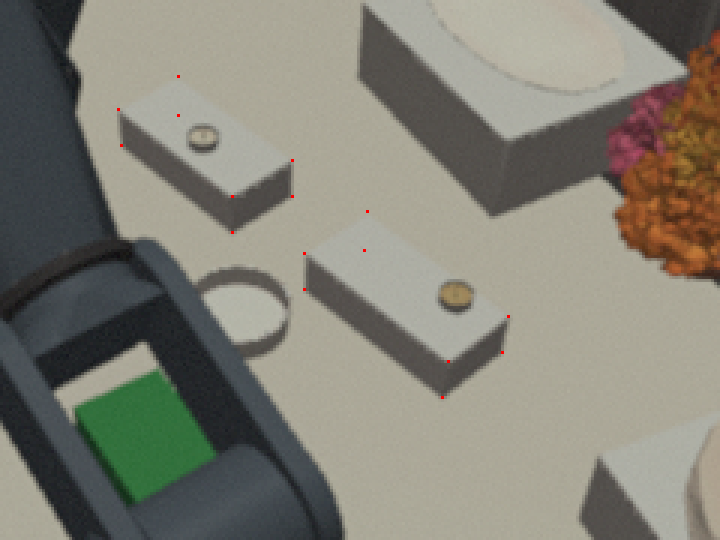

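View pics/fit_side.png

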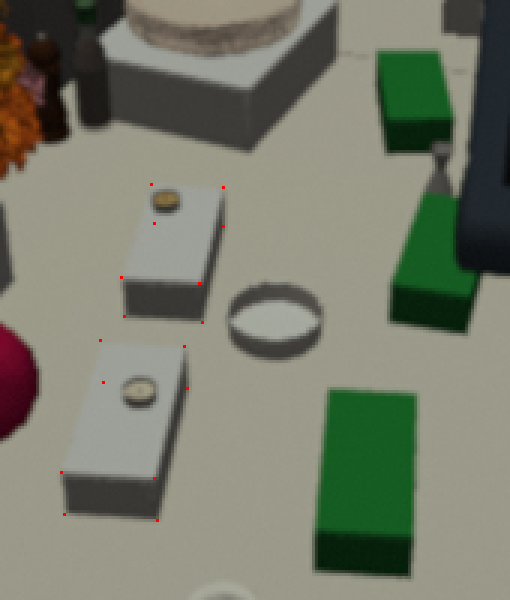

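```bash
cat > dish.py <<'E'
from fit import *
def fitdish(c,seed,tries=1):
    p=robot.camera(c); rs=sorted([r for r in robot.regions_of(p,'dish_center') if np.linalg.norm(np.mean(onz(p,[[(r['bbox'][0]+r['bbox'][2])/2,(r['bbox'][1]+r['bbox'][3])/2]],.018)[:,:2],0)-seed[:2])<.12],key=lambda r:-r['p'])
    if not rs: return p,None
    r=rs[0];w=win(r['bbox']);m=reg2mask(r['pixels'],w)
    def cost(t): return np.count_nonzero(mask(hull(p,cyl(*t)),w)!=m)/S/S
    t0=np.array(seed[:2]);b=None
    for d in (.03,-.02):
        q=minimize(cost,t0,method='Nelder-Mead',options=dict(initial_simplex=[t0,t0+[d,0],t0+[0,d]],xatol=1e-5))
        if b is None or q.fun<b.fun:b=q
    return p,(b.x,b.fun,r['p'],r['bbox'],r['pixels'].sum())
def gapframe(T,xy):
    d=np.asarray(xy)[:2]-T[:2];c,s=np.cos(T[2]),np.sin(T[2]);return np.array([c*d[0]+s*d[1],-s*d[0]+c*d[1]])
E
python3 - <<'E'
from dish import *
import pickle
T=pickle.load(open('T.pkl','rb'))
for c in ('scene','side','side'):
    p,r=fitdish(c,[.50,.02]);print(c,r, gapframe(T,r[0]) if r else '')
E
```

```text
scene (array([ 0.50190628, -0.0333315 ]), np.float64(305.9375), 0.91, [283.6, 226.6, 315.9, 260.1], np.int64(663)) [-0.13637366 -0.04774676]
side (array([ 0.49947734, -0.0429477 ]), np.float64(62.8125), 0.58, [305.9, 242.2, 334.6, 265.4], np.int64(682)) [-0.14098192 -0.05652942]
side (array([ 0.49931901, -0.04302894]), np.float64(51.6875), 0.77, [305.7, 244.0, 334.0, 267.3], np.int64(696)) [-0.14115485 -0.05657142]
```

Emit:
move_arm(commands=[[0, 0, -40, -50, -7], [0, 0, -70, -90, -14], [0, 0, -95, -120, -21], [0, 0, -120, -150, -28], [0, 0, -145, -180, -35], [0, 0, -170, -210, -42], [0, 0, -195, -240, -49], [0, 0, -220, -270, -56]])

```text
time: 2.17
position: [0.3756, -0.3117, 0.2478]
tool_rot: [0.563, 0.428, -0.563, 0.428]
ft_force: [1.7, -0.6, -0.3]
grip_width: 0.0459
```

```bash
cat > st.py <<'E'
from h import *
import pickle,sys
def state(T=None):
    o=robot.get_obs();M=R.from_quat(o['tool_rot']).as_matrix()
    print('t',round(o['time'],2),'pos',np.round(o['position'],4),'yaw_y',np.degrees(np.arctan2(M[1,1],M[0,1])).round(2),'toolx',M[:,0].round(3),'q',np.round(o['q'],2),'F',np.round(o['ft_force'],2),'w',round(float(o['grip_width']),4))
    return o,M
def delta(o,M,tgt,yawdeg):
    d=M.T@(np.array(tgt)-np.array(o['position']))*1000
    y=np.degrees(np.arctan2(M[1,1],M[0,1]));t=-(yawdeg-y);t=(t+180)%360-180
    return d.round(1),round(t,1)
def gw(T,gx,gy,z=None):
    c,s=np.cos(T[2]),np.sin(T[2]);r=[T[0]+c*gx-s*gy,T[1]+s*gx+c*gy];return np.array(r+([z] if z is not None else []))
E
python3 - <<'E'
from st import *
o,M=state();print(delta(o,M,[.46,-.06,.30],13.5))
E
```

```text
t 2.17 pos [ 0.3756 -0.3117  0.2478] yaw_y -15.53 toolx [ 0.001 -0.    -1.   ] q [-0.92  0.34  1.77  0.    1.03 -0.65] F [ 1.7  -0.62 -0.31] w 0.0459
(array([ -52.3,   14. , -265.1]), np.float64(-29.0))
```

Emit:
move_arm(commands=[[0.2, -10, 0, -40, -7], [0.2, -20, 5, -80, -14], [0.2, -30, 10, -120, -21], [0.2, -40, 14, -160, -28], [0.2, -52, 14, -200, -29], [0.2, -52, 14, -235, -29], [0.2, -52, 14, -265, -29], [0.2, -52, 14, -265, -29]])

```text
time: 2.83
position: [0.4611, -0.0576, 0.3001]
tool_rot: [0.439, 0.555, -0.437, 0.555]
ft_force: [0.4, 0.5, -0.1]
grip_width: 0.0348
```

```bash
python3 - <<'E'
from st import *
o,M=state()
p=robot.camera('wrist');save(p,'w1.png');print(np.round(p['tool_from_camera'],3).tolist(),p['fx'],p['cx'],p['cy'])
E
```

```text
t 2.83 pos [ 0.4611 -0.0576  0.3001] yaw_y 13.47 toolx [ 0.001  0.002 -1.   ] q [-0.37  0.24  1.75  0.    1.15 -0.6 ] F [ 0.37  0.47 -0.06] w 0.0348
[[0.0, -0.283, 0.959, -0.137], [1.0, -0.0, -0.0, 0.0], [0.0, 0.959, 0.283, -0.079], [0.0, 0.0, 0.0, 1.0]] 396.67169963442177 319.2819897547297 235.99421597009945
```

View pics/w1.png

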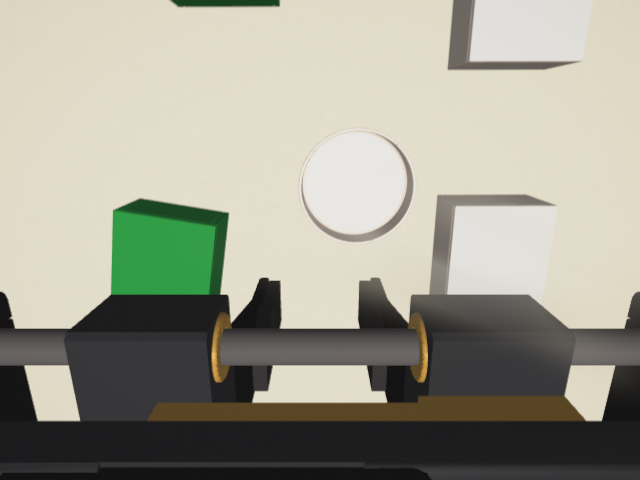

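```bash
cat >> dish.py <<'E'
def wristpic(n=None):
    o=robot.get_obs();p=robot.camera('wrist')
    H=np.array(p['tool_from_camera']);M=R.from_quat(o['tool_rot']).as_matrix()
    p['xyz']=np.array(o['position'])+M@H[:3,3];p['rotation']=R.from_matrix(M@H[:3,:3]).as_quat()
    if n: save(p,n)
    return p
def wdish(p,seed):
    rs=[r for r in robot.regions_of(p,'dish_center') if r['p']>.3]
    if not rs: return None
    r=rs[0];w=win(r['bbox']);m=reg2mask(r['pixels'],w)
    cost=lambda t: np.count_nonzero(mask(hull(p,cyl(*t)),w)!=m)/S/S
    t0=np.array(seed[:2])
    q=minimize(cost,t0,method='Nelder-Mead',options=dict(initial_simplex=[t0,t0+[.02,0],t0+[0,.02]],xatol=1e-5))
    return q.x,q.fun,r['p'],r['bbox']
E
python3 - <<'E'
from dish import *
import pickle
T=pickle.load(open('T.pkl','rb'))
p=wristpic();d=wdish(p,[.5,-.045]);print(d,gapframe(T,d[0]))
for uv,z in [((470,62),.062),((582,61),.062),((455,205),.062),((555,206),.062),((449,69),0),((545,69),0)]:
    X=onz(p,uv,z)[0];print(uv,X.round(4),(gapframe(T,X)*1000).round(1))
g=cv2.cvtColor(p['image'],cv2.COLOR_RGB2GRAY)
cv2.imwrite('pics/w1c.png',cv2.resize(p['image'][:300,280:600,::-1],None,fx=2,fy=2,interpolation=cv2.INTER_CUBIC))
E
```

```text
(array([ 0.49659676, -0.0359558 ]), np.float64(241.4375), 0.84, [300.0, 121.5, 417.4, 238.1]) [-0.14214935 -0.04905804]
(470, 62) [0.5598 0.0941 0.062 ] [-50.3  62.6]
(582, 61) [0.6546 0.1175 0.062 ] [47.3 63.3]
(455, 205) [ 0.5886 -0.0299  0.062 ] [-51.3 -64.6]
(555, 206) [ 0.6828 -0.0084  0.062 ] [ 45.3 -65.7]
(449, 69) [0.5605 0.0955 0.    ] [-49.3  63.8]
(545, 69) [0.6559 0.1183 0.    ] [48.8 63.7]
```

View pics/w1c.png

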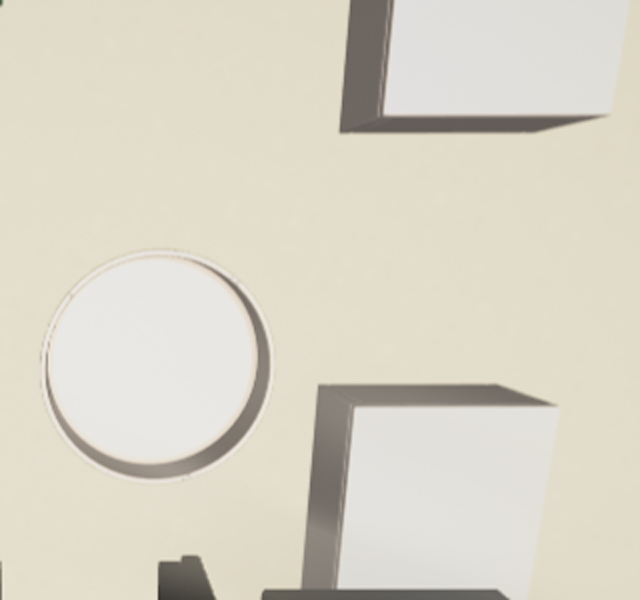

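```bash
python3 - <<'E'
from st import *
from dish import *
T=pickle.load(open('T.pkl','rb'))
n=np.array([-np.sin(T[2]),np.cos(T[2])]);T[:2]+=-.0008*n;pickle.dump(T,open('T.pkl','wb'));print(T)
p=wristpic()
for uv in [(300.5,183),(416.5,183),(358,124.5),(358,241.5)]:
    print((gapframe(T,onz(p,uv,.036)[0])*1000).round(1))
o,M=state()
print('pre high',delta(o,M,gw(T,-.141,-.135,.15),np.degrees(T[2])))
E
```

```text
[0.62353852 0.04417575 0.23579886 0.12805839]
[-202.   -48.8]
[-84.4 -49.5]
[-145.    8.]
[-142.3 -111.2]
t 3.03 pos [ 0.4606 -0.063   0.2995] yaw_y 13.13 toolx [-0.    -0.001 -1.   ] q [-0.38  0.24  1.75 -0.    1.15 -0.61] F [-0.23 -0.38 -0.83] w 0.0346
pre high (array([149.6,  43. ,  68.4]), np.float64(-0.4))
```

```bash
python3 - <<'E'
from st import *
from dish import *
T=pickle.load(open('T.pkl','rb'))
o,M=state()
p=wristpic('w2.png');v=p['image'].copy()
for X in risers(T):
    h=proj(p,X);[cv2.circle(v,tuple(int(round(a)) for a in q),1,(255,0,0),-1) for q in h]
for g in [(-.1432,-.0515)]:
    X=cyl(*gw(T,*g))
    for q in proj(p,X[1::2]): cv2.circle(v,tuple(int(round(a)) for a in q),0,(0,0,255),-1)
cv2.imwrite('pics/w2c.png',cv2.resize(v[:300,280:600,::-1],None,fx=2,fy=2,interpolation=cv2.INTER_NEAREST))
E
```

```text
t 3.03 pos [ 0.4606 -0.063   0.2995] yaw_y 13.13 toolx [-0.    -0.001 -1.   ] q [-0.38  0.24  1.75 -0.    1.15 -0.61] F [-0.23 -0.38 -0.83] w 0.0346
```

View pics/w2c.png

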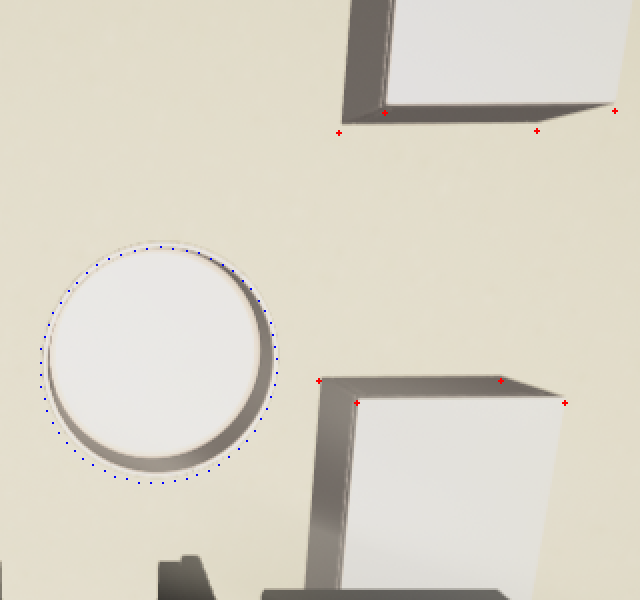

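```bash
python3 - <<'E'
from st import *
from dish import *
T=pickle.load(open('T.pkl','rb'))
o,M=state()
p=wristpic('w3.png');v=p['image']
cv2.imwrite('pics/w3c.png',cv2.resize(v[:300,280:600,::-1],None,fx=2,fy=2,interpolation=cv2.INTER_NEAREST))
print(np.abs(v.astype(int)-cv2.imread('pics/w2.png')[:,:,::-1])[:300].mean())
for uv,z in [((385,104),.062),((616,103),.062),((342,123),0),((357,398),.062),((565,397),.062),((321,377),0),((41,355),.036),((275,355),.036),((158,241),.036),((158,473),.036)]:
    X=onz(p,(uv[0]/2+280-.25,uv[1]/2-.25),z)[0];print(uv,(gapframe(T,X)*1000).round(1))
E
```

```text
t 3.08 pos [ 0.4605 -0.0634  0.2995] yaw_y 13.07 toolx [-0. -0. -1.] q [-0.38  0.24  1.75 -0.    1.15 -0.61] F [ 0.19 -0.16 -0.7 ] w 0.0349
0.6213211805555555
(385, 104) [-49.9  67.2]
(616, 103) [50.  66.8]
(342, 123) [-48.8  67.6]
(357, 398) [-50.2 -61.9]
(565, 397) [ 49.4 -62.2]
(321, 377) [-49.3 -62.3]
(41, 355) [-202.4  -43.8]
(275, 355) [-84.4 -44.7]
(158, 241) [-144.5   11. ]
(158, 473) [-142.1 -106.4]
```

View pics/w3c.png

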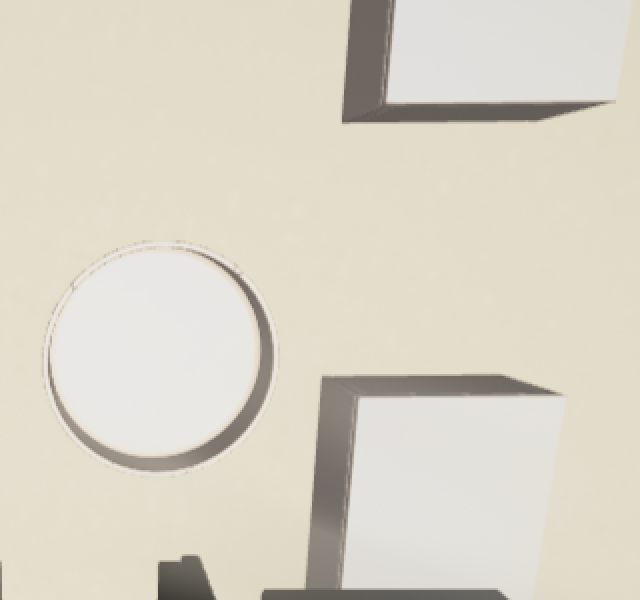

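```bash
python3 - <<'E'
from st import *
from dish import *
T=pickle.load(open('T.pkl','rb'))
n=np.array([-np.sin(T[2]),np.cos(T[2])]);T[:2]+=.0016*n;pickle.dump(T,open('T.pkl','wb'));print(T)
o,M=state()
p=robot.camera('side')
print('jig',gapframe(T,onz(p,(375,213),0)[0]),'green',[gapframe(T,onz(p,q,.0)[0]).round(3) for q in [(361,256),(388,262),(335,340),(338,283)]], 'tumbler',gapframe(T,onz(p,(305,380),0)[0]))
print('pre high',delta(o,M,gw(T,-.143,-.140,.10),np.degrees(T[2])))
E
```

```text
[0.62316473 0.04573147 0.23579886 0.12805839]
t 3.13 pos [ 0.4605 -0.0636  0.2995] yaw_y 13.04 toolx [-0. -0. -1.] q [-0.38  0.24  1.75 -0.    1.15 -0.61] F [ 0.54 -0.54  0.51] w 0.035
jig [-0.34306897 -0.40538968] green [array([-0.292, -0.093]), array([-0.393, -0.066]), array([-0.224,  0.34 ]), array([-0.215,  0.072])] tumbler [-0.15111738  0.49810621]
pre high (array([199.5,  41.4,  71.4]), np.float64(-0.5))
```

Emit:
move_arm(commands=[[0, 20, 15, 25, 0], [0, 50, 30, 50, 0], [0, 90, 41, 70, 0], [0, 130, 41, 72, 0], [0, 170, 41, 72, 0], [0, 200, 41, 72, 0], [0, 200, 41, 72, 0], [0, 200, 41, 72, 0]])

```text
time: 3.85
position: [0.5158, -0.1237, 0.0982]
tool_rot: [0.44, 0.555, -0.44, 0.552]
ft_force: [0.6, -0.7, 0.9]
grip_width: 0.0431
```

```bash
python3 - <<'E'
from st import *
from dish import *
T=pickle.load(open('T.pkl','rb'))
o,M=state();print((gapframe(T,o['position'])*1000).round(1))
p=wristpic('w4.png')
o,M=state();print((gapframe(T,o['position'])*1000).round(1))
print('down',delta(o,M,gw(T,-.143,-.140,.037),np.degrees(T[2])))
E
```

```text
t 3.85 pos [ 0.5158 -0.1237  0.0982] yaw_y 13.05 toolx [-0.004  0.002 -1.   ] q [-0.45  0.63  1.79 -0.    0.72 -0.67] F [ 0.57 -0.7   0.88] w 0.0431
[-144.  -139.6]
t 3.9 pos [ 0.5173 -0.1241  0.1   ] yaw_y 13.07 toolx [ 0. -0. -1.] q [-0.45  0.63  1.79 -0.    0.72 -0.67] F [ 0.44 -0.61  0.39] w 0.0434
[-142.6 -140.4]
down (array([63. , -0.4, -0.4]), np.float64(-0.4))
```

View pics/w4.png

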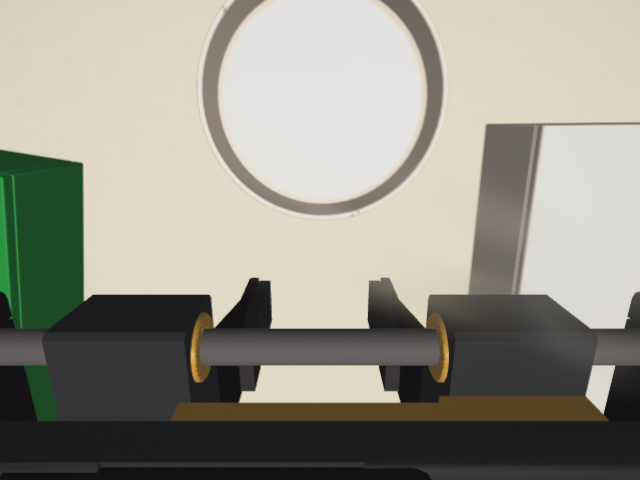

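Emit:
move_arm(commands=[[0, 30, 0, 0, 0], [0, 50, 0, 0, 0], [0, 60, 0, 0, 0], [0, 63, 0, 0, 0], [0, 63, 0, 0, 0], [0, 63, 0, -8, 0], [0, 63, 0, -14, 0], [0, 63, 0, -18, 0]])

```text
time: 4.57
position: [0.5129, -0.1047, 0.0377]
tool_rot: [0.439, 0.554, -0.439, 0.554]
ft_force: [-0.0, 0.3, -0.6]
grip_width: 0.0432
```

Emit:
move_arm(commands=[[0, 0, 0, -3, 0], [0, 0, 0, -6, 0], [0, 0, 0, -9, 0], [0, 0, 0, -12, 0], [0, 0, 0, -15, 0], [0, 0, 0, -18, 0], [0, 0, 0, -21, 0], [0, 0, 0, -24, 0]])

```text
time: 5.23
position: [0.5078, -0.0822, 0.0367]
tool_rot: [0.44, 0.554, -0.439, 0.554]
ft_force: [1.1, -3.4, 2.4]
grip_width: 0.0432
```

```bash
python3 - <<'E'
from st import *
from dish import *
T=pickle.load(open('T.pkl','rb'))
p=wristpic('w5.png')
o,M=state();print((gapframe(T,o['position'])*1000).round(1))
E
```

```text
t 5.28 pos [ 0.5073 -0.0815  0.0366] yaw_y 13.14 toolx [ 0.  0. -1.] q [-0.38  0.73  1.86  0.    0.55 -0.61] F [ 1.47 -1.88  1.84] w 0.0437
[-142.4  -96.6]
```

View pics/w5.png

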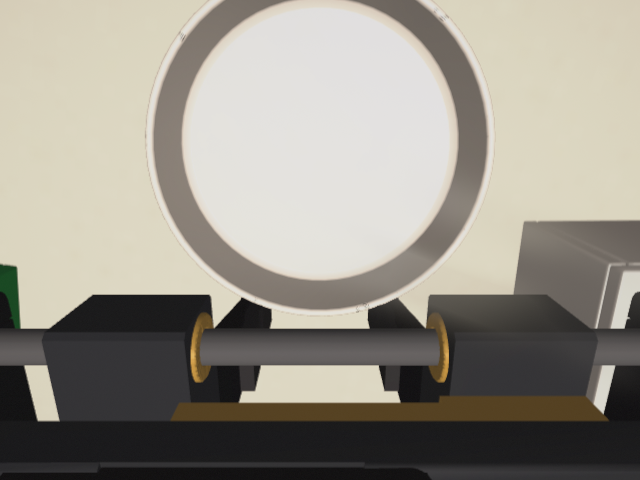

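Emit:
move_arm(commands=[[0, 0, 0, -3, 0], [0, 0, 0, -6, 0], [0, 0, 0, -9, 0], [0, 0, 0, -12, 0], [0, 0, 0, -15, 0], [0, 0, 0, -18, 0], [0, 0, 0, -21, 0], [0, 0, 0, -24, 0]])

```text
time: 5.95
position: [0.5017, -0.0584, 0.0365]
tool_rot: [0.439, 0.554, -0.439, 0.554]
ft_force: [0.6, -2.6, 2.2]
grip_width: 0.0436
```

```bash
cat > lk.py <<'E'
from st import *
from dish import *
import sys
T=pickle.load(open('T.pkl','rb'))
p=wristpic(sys.argv[1]+'.png')
o,M=state();print((gapframe(T,o['position'])*1000).round(1))
d=wdish(p,gw(T,*map(float,sys.argv[2:4])));print('wrist',d and (d[1:],(gapframe(T,d[0])*1000).round(1)))
for c in('side','scene'):
    q,r=fitdish(c,gw(T,*map(float,sys.argv[2:4])));save(q,sys.argv[1]+c+'.png');print(c,r and (r[1:],(gapframe(T,r[0])*1000).round(1)))
E
python3 lk.py w6 -.143 -.006
```

```text
t 6.0 pos [ 0.5014 -0.0579  0.0365] yaw_y 13.16 toolx [-0.001  0.001 -1.   ] q [-0.34  0.73  1.88  0.    0.53 -0.57] F [ 0.54 -1.6   1.5 ] w 0.0437
[-142.6  -72.3]Traceback (most recent call last):
  File "lk.py", line 7, in <module>
    d=wdish(p,gw(T,*map(float,sys.argv[2:4])));print('wrist',d and (d[1:],(gapframe(T,d[0])*1000).round(1)))
  File "dish.py", line 23, in wdish
    r=rs[0];w=win(r['bbox']);m=reg2mask(r['pixels'],w)
                               ~~~~~~~~^^^^^^^^^^^^^^^
  File "fit.py", line 25, in reg2mask
    return cv2.resize(m[v0:v0+h,u0:u0+w],None,fx=S,fy=S,interpolation=cv2.INTER_NEAREST)
           ~~~~~~~~~~^^^^^^^^^^^^^^^^^^^^^^^^^^^^^^^^^^^^^^^^^^^^^^^^^^^^^^^^^^^^^^^^^^^
cv2.error: OpenCV(4.12.0) /io/opencv/modules/imgproc/src/resize.cpp:4208: error: (-215:Assertion failed) !ssize.empty() in function 'resize'
```

View pics/w6.png

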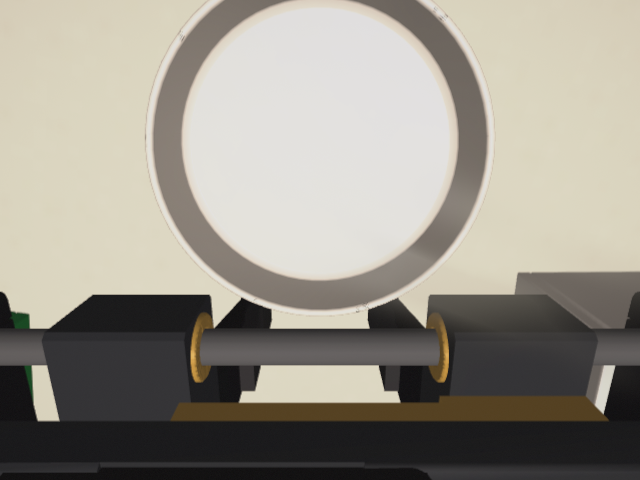

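```bash
sed -i "s/^d=wdish.*$//" lk.py; python3 - <<'E'
from st import *
from dish import *
T=pickle.load(open('T.pkl','rb'))
p=wristpic()
for uv in [(146,140),(494,140),(320,316)]: print((gapframe(T,onz(p,uv,.036)[0])*1000).round(1))
E
python3 lk.py w7 -.143 -.007
```

```text
[-200.4    0.4]
[-82.9  -0.3]
[-142.   -65.9]
t 6.15 pos [ 0.5013 -0.0581  0.0363] yaw_y 13.15 toolx [-0.002  0.001 -1.   ] q [-0.34  0.73  1.88  0.    0.53 -0.57] F [ 0.23 -0.5   0.13] w 0.044
[-142.8  -72.5]
side ((np.float64(61.25), 0.74, [305.7, 250.9, 334.5, 274.1], np.int64(720)), array([-141.3,  -14.8]))
scene ((np.float64(51.0), 0.72, [277.3, 222.4, 307.4, 254.2], np.int64(92)), array([-259.1,  152. ]))
```

Emit:
move_arm(commands=[[0, 0, 0, -3, 0], [0, 0, 0, -6, 0], [0, 0, 0, -6, 0], [0, 0, 0, -6, 0], [0, 0, 0, 10, 0], [0, 0, 0, 40, 0], [0, -30, 0, 60, 0], [0, -70, 0, 60, 0]])

```text
time: 7.02
position: [0.5156, -0.1202, 0.1047]
tool_rot: [0.44, 0.555, -0.441, 0.552]
ft_force: [1.5, 0.5, -0.0]
grip_width: 0.0436
```

```bash
python3 - <<'E'
from st import *
from dish import *
T=pickle.load(open('T.pkl','rb'))
o,M=state();print((gapframe(T,o['position'])*1000).round(1))
print(delta(o,M,gw(T,-.205,-.100,.30),np.degrees(T[2])))
E
```

```text
t 7.02 pos [ 0.5156 -0.1202  0.1047] yaw_y 12.98 toolx [-0.004  0.001 -1.   ] q [-0.44  0.62  1.79 -0.    0.74 -0.67] F [ 1.49  0.48 -0.03] w 0.0436
[-143.3 -136.2]
(array([-195. ,  -62.7,  -36. ]), np.float64(-0.5))
```

Emit:
move_arm(commands=[[0, -35, 0, 0, 7], [0, -75, 0, 0, 14], [0, -110, -10, -20, 21], [0, -140, -20, -45, 28], [0, -165, -30, -70, 35], [0, -185, -40, -95, 42], [0, -195, -47, -120, 49], [0, -195, -47, -136, 56]])

```text
time: 7.68
position: [0.4371, 0.0063, 0.3039]
tool_rot: [0.65, 0.281, -0.648, 0.281]
ft_force: [-0.6, -0.2, -1.1]
grip_width: 0.0436
```

```bash
python3 - <<'E'
from st import *
from dish import *
T=pickle.load(open('T.pkl','rb'))
o,M=state();print((gapframe(T,o['position'])*1000).round(1))
print(delta(o,M,gw(T,-.190,0,.30),np.degrees(T[2])-90))
E
```

```text
t 7.68 pos [0.4371 0.0063 0.3039] yaw_y -43.16 toolx [ 0.003  0.    -1.   ] q [-0.24  0.19  1.81  0.    1.14  0.51] F [-0.56 -0.18 -1.08] w 0.0436
[-190.1    5.2]
(array([3.9, 4.4, 2.8]), np.float64(33.3))
```

Emit:
move_arm(commands=[[0, 0, 0, 0, 7], [0, 0, 0, 0, 14], [0, 0, 0, 0, 21], [0, 0, 0, 0, 28], [0, 0, 0, 0, 33.5], [0, 0, 0, 0, 33.5], [0, 0, 0, 0, 33.5], [0, 0, 0, 0, 33.5]])

```text
time: 8.35
position: [0.4386, 0.0046, 0.3014]
tool_rot: [-0.702, -0.085, 0.702, -0.085]
ft_force: [-0.0, -0.8, 0.3]
grip_width: 0.0432
```

```bash
python3 - <<'E'
from st import *
from dish import *
T=pickle.load(open('T.pkl','rb'))
o,M=state();print((gapframe(T,o['position'])*1000).round(1))
p=wristpic('w8.png');v=p['image'].copy()
for X in risers(T):
    h=proj(p,X);[cv2.circle(v,tuple(int(round(a)) for a in q),1,(255,0,0),-1) for q in h]
cv2.imwrite('pics/w8b.png',v[:,:,::-1])
p=wristpic('w9.png')
E
```

```text
t 8.35 pos [0.4386 0.0046 0.3014] yaw_y -76.23 toolx [-0.001  0.    -1.   ] q [-0.25  0.2   1.8   0.    1.14  1.08] F [-0.05 -0.84  0.31] w 0.0432
[-189.1    3.2]
```

View pics/w8b.png

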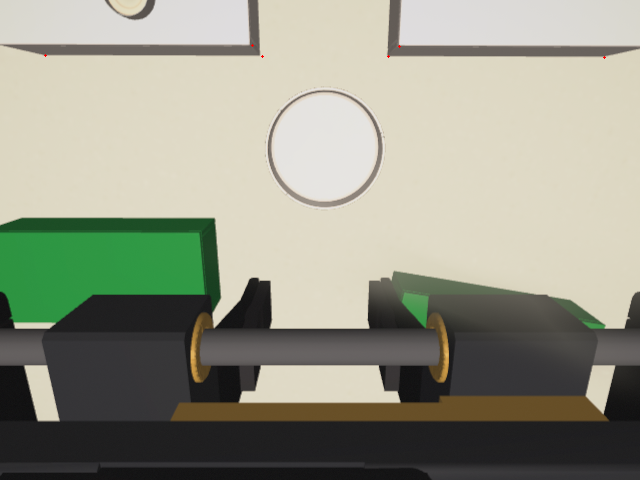

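```bash
python3 - <<'E'
from st import *
import cv2
i=cv2.imread('pics/w9.png');cv2.imwrite('pics/w9c.png',cv2.resize(i[0:220,225:425],None,fx=2.7,fy=2.7,interpolation=cv2.INTER_CUBIC))
E
```

```text
(no output)
```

View pics/w9c.png

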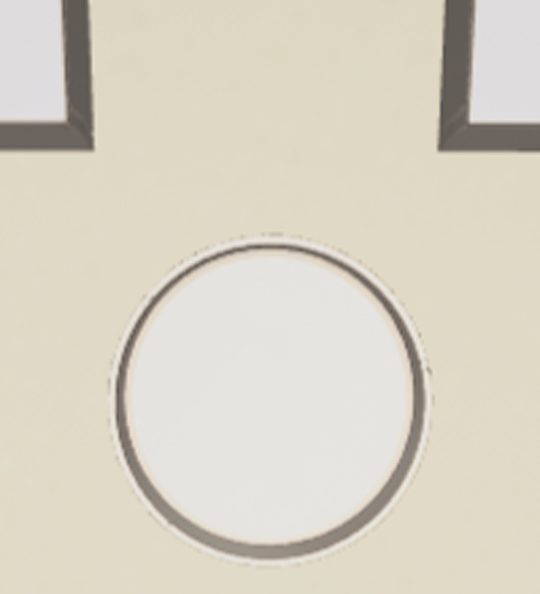

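```bash
python3 - <<'E'
from st import *
from dish import *
T=pickle.load(open('T.pkl','rb'))
p=wristpic()
f=lambda u,v,z:(gapframe(T,onz(p,(u/2.7+225-.3,v/2.7-.3),z)[0])*1000).round(1)
print('L',f(94,150,0),f(67,122,.062),f(90,5,0),'R',f(438,150,0),f(470,124,.062),f(443,5,0))
print('dish',f(109,395,.036),f(431,395,.036),f(270,235,.036),f(270,566,.036))
o,M=state();print((gapframe(T,o['position'])*1000).round(1));print(delta(o,M,gw(T,-.235,0,.10),np.degrees(T[2])-90))
E
```

```text
L [-49.3  65.9] [-49.8  65.6] [-0.9 65.5] R [-48.9 -63.5] [-49.9 -63.8] [ -0.5 -62.8]
dish [-137.1   58.7] [-136.7  -59.6] [-81.7  -0.1] [-201.1   -1. ]
t 8.5 pos [0.4388 0.0045 0.3015] yaw_y -76.3 toolx [-0.  0. -1.] q [-0.25  0.2   1.8   0.    1.14  1.09] F [-0.35  0.1  -0.49] w 0.0435
[-188.9    3. ]
(array([201.5,   2.9,  46. ]), np.float64(0.2))
```

Emit:
move_arm(commands=[[0, 20, 1, 30, 0.3], [0, 50, 2, 46, 0.3], [0, 90, 2, 46, 0.3], [0, 130, 2, 46, 0.3], [0, 170, 2, 46, 0.3], [0, 200, 2, 46, 0.3], [0, 200, 2, 46, 0.3], [0, 200, 2, 46, 0.3]])

```text
time: 9.17
position: [0.3938, -0.0081, 0.1005]
tool_rot: [-0.701, -0.083, 0.704, -0.082]
ft_force: [0.6, 0.5, 0.2]
grip_width: 0.0433
```

```bash
python3 - <<'E'
from st import *
from dish import *
T=pickle.load(open('T.pkl','rb'))
n=np.array([-np.sin(T[2]),np.cos(T[2])]);T[:2]+=.001*n;pickle.dump(T,open('T.pkl','wb'))
p=wristpic('w10.png')
o,M=state();print((gapframe(T,o['position'])*1000).round(1))
print('down',delta(o,M,gw(T,-.235,0,.037),np.degrees(T[2])-90))
E
```

```text
t 9.22 pos [ 0.395  -0.0084  0.1019] yaw_y -76.63 toolx [-0.  0. -1.] q [-0.31  0.53  2.13  0.    0.49  1.03] F [0.37 0.04 0.4 ] w 0.0434
[-234.5   -0.3]
down (array([64.9, -0.3,  0.5]), np.float64(-0.1))
```

View pics/w10.png

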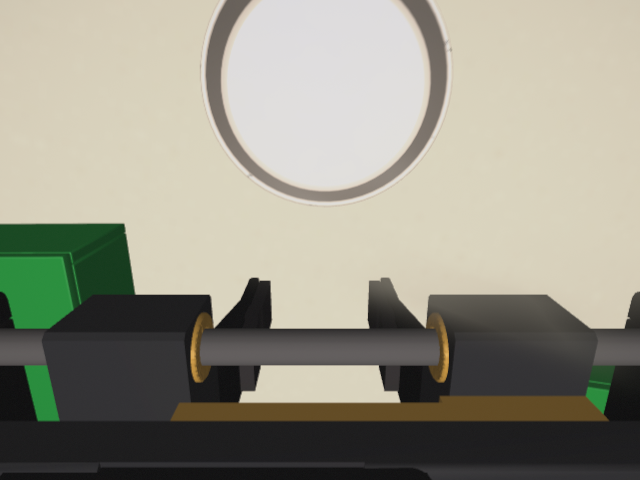

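Emit:
move_arm(commands=[[0, 30, 0, 0, 0], [0, 50, 0, 0, 0], [0, 60, 0, 0, 0], [0, 64, 0, 0, 0], [0, 64, 0, 0, 0], [0, 64, 0, -8, 0], [0, 64, 0, -16, 0], [0, 64, 0, -24, 0]])

```text
time: 9.88
position: [0.4202, -0.0029, 0.0389]
tool_rot: [0.704, 0.082, -0.701, 0.083]
ft_force: [0.2, -0.5, 0.2]
grip_width: 0.0439
```

Emit:
move_arm(commands=[[0, 0, 0, -3, 0], [0, 0, 0, -6, 0], [0, 0, 0, -9, 0], [0, 0, 0, -12, 0], [0, 0, 0, -15, 0], [0, 0, 0, -18, 0], [0, 0, 0, -21, 0], [0, 0, 0, -24, 0]])

```text
time: 10.55
position: [0.4411, 0.003, 0.0374]
tool_rot: [-0.702, -0.082, 0.703, -0.082]
ft_force: [-1.9, -0.2, 2.7]
grip_width: 0.0435
```

```bash
cat > lk2.py <<'E'
from st import *
from dish import *
T=pickle.load(open('T.pkl','rb'))
p=wristpic(sys.argv[1]+'.png')
o,M=state();print((gapframe(T,o['position'])*1000).round(1),'joint-yaw err',round(np.degrees(np.arctan2(M[1,1],M[0,1])-T[2])+90,2))
E
python3 lk2.py w11
```

```text
t 10.6 pos [0.4422 0.0029 0.0374] yaw_y -76.64 toolx [ 0.001 -0.    -1.   ] q [-0.25  0.7   2.04  0.    0.4   1.09] F [-2.47  0.29  0.79] w 0.043
[-185.9   -0.4] joint-yaw err -0.15
```

View pics/w11.png

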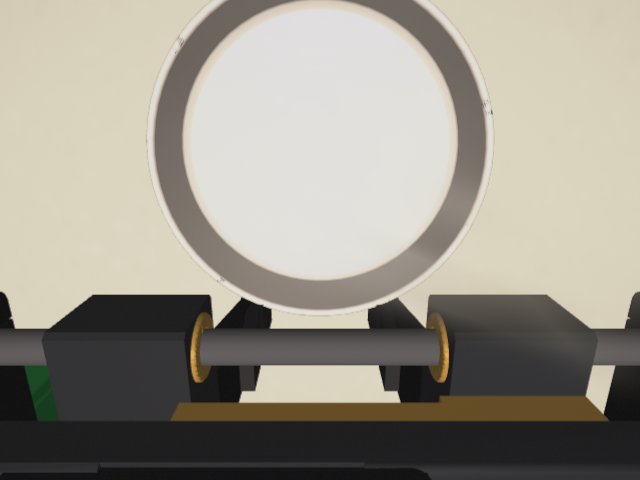

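Emit:
move_arm(commands=[[0, 0, 0, -3, 0], [0, 0, 0, -6, 0], [0, 0, 0, -9, 0], [0, 0, 0, -12, 0], [0, 0, 0, -15, 0], [0, 0, 0, -18, 0], [0, 0, 0, -21, 0], [0, 0, 0, -24, 0]])

```text
time: 11.27
position: [0.4652, 0.0084, 0.0375]
tool_rot: [0.702, 0.082, -0.702, 0.082]
ft_force: [-2.4, 0.6, 0.6]
grip_width: 0.0438
```

```bash
python3 lk2.py w12
```

```text
t 11.32 pos [0.4661 0.0083 0.0376] yaw_y -76.65 toolx [ 0.002 -0.    -1.   ] q [-0.22  0.71  1.98  0.    0.45  1.11] F [-0.76  0.74 -1.08] w 0.044
[-161.5   -0.7] joint-yaw err -0.16
```

View pics/w12.png

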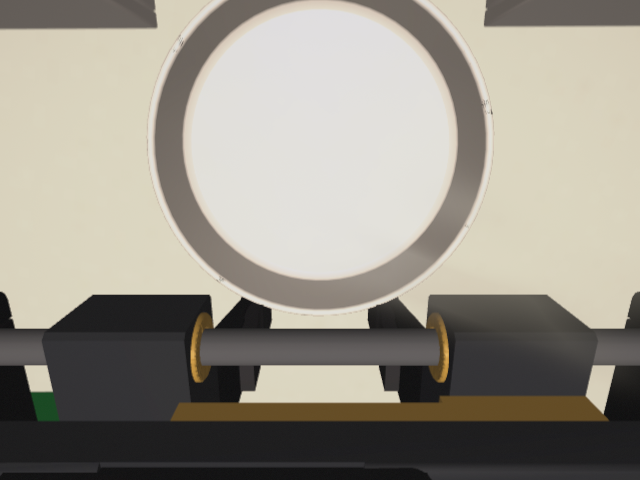

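Emit:
move_arm(commands=[[0, 0, -0.2, -3, -0.1], [0, 0, -0.4, -6, -0.2], [0, 0, -0.5, -9, -0.2], [0, 0, -0.6, -12, -0.2], [0, 0, -0.7, -15, -0.2], [0, 0, -0.7, -18, -0.2], [0, 0, -0.8, -21, -0.2], [0, 0, -0.8, -24, -0.2]])

```text
time: 11.98
position: [0.4881, 0.0148, 0.0375]
tool_rot: [-0.702, -0.083, 0.702, -0.083]
ft_force: [-1.2, -0.2, -0.0]
grip_width: 0.0433
```

```bash
python3 lk2.py w13
```

```text
t 12.03 pos [0.4891 0.0147 0.0376] yaw_y -76.45 toolx [ 0.002 -0.    -1.   ] q [-0.2   0.72  1.92  0.    0.5   1.14] F [-0.72 -0.21  0.24] w 0.0437
[-137.6    0.2] joint-yaw err 0.04
```

View pics/w13.png

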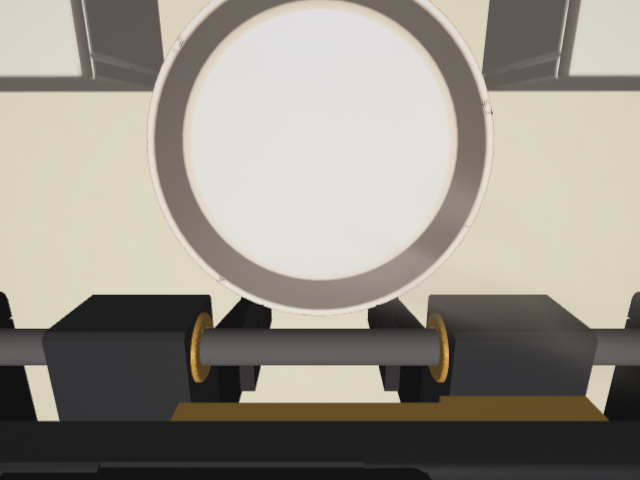

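Emit:
move_arm(commands=[[0, 0, 0.2, -3, 0], [0, 0, 0.4, -6, 0], [0, 0, 0.6, -9, 0], [0, 0, 0.7, -12, 0], [0, 0, 0.7, -15, 0], [0, 0, 0.7, -18, 0], [0, 0, 0.7, -21, 0], [0, 0, 0.7, -24, 0]])

```text
time: 12.7
position: [0.5117, 0.0197, 0.0376]
tool_rot: [0.702, 0.083, -0.702, 0.083]
ft_force: [-2.4, -0.9, 0.8]
grip_width: 0.0437
```

```bash
python3 lk2.py w14
```

```text
t 12.75 pos [0.5126 0.0196 0.0376] yaw_y -76.45 toolx [ 0.002 -0.    -1.   ] q [-0.18  0.73  1.86  0.    0.55  1.15] F [ 0.38  0.61 -0.33] w 0.0433
[-113.6   -0.6] joint-yaw err 0.04
```

View pics/w14.png

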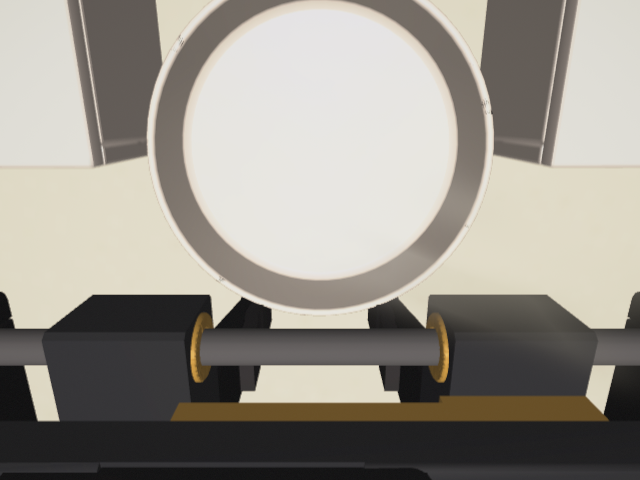

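Emit:
move_arm(commands=[[0, 0, 0.1, -3, 0], [0, 0, 0.2, -6, 0], [0, 0, 0.2, -9, 0], [0, 0, 0.2, -12, 0], [0, 0, 0.2, -15, 0], [0, 0, 0.2, -18, 0], [0, 0, 0.2, -21, 0], [0, 0, 0.2, -24, 0]])

```text
time: 13.42
position: [0.535, 0.0251, 0.0375]
tool_rot: [-0.702, -0.083, 0.702, -0.083]
ft_force: [-2.4, -1.2, 1.0]
grip_width: 0.0438
```

Emit:
move_arm(commands=[[0, 0, 0, -3, 0], [0, 0, 0, -6, 0], [0, 0, 0, -9, 0], [0, 0, 0, -12, 0], [0, 0, 0, -15, 0], [0, 0, 0, -18, 0], [0, 0, 0, -21, 0], [0, 0, 0, -24, 0]])

```text
time: 14.08
position: [0.5583, 0.0307, 0.0375]
tool_rot: [-0.702, -0.083, 0.702, -0.083]
ft_force: [-2.9, -0.8, 0.5]
grip_width: 0.0436
```

```bash
python3 lk2.py w15
```

```text
t 14.13 pos [0.5593 0.0308 0.0376] yaw_y -76.45 toolx [ 0.002 -0.    -1.   ] q [-0.14  0.76  1.74  0.    0.64  1.19] F [-1.38  0.41 -0.86] w 0.0439
[-65.6  -0.6] joint-yaw err 0.04
```

View pics/w15.png

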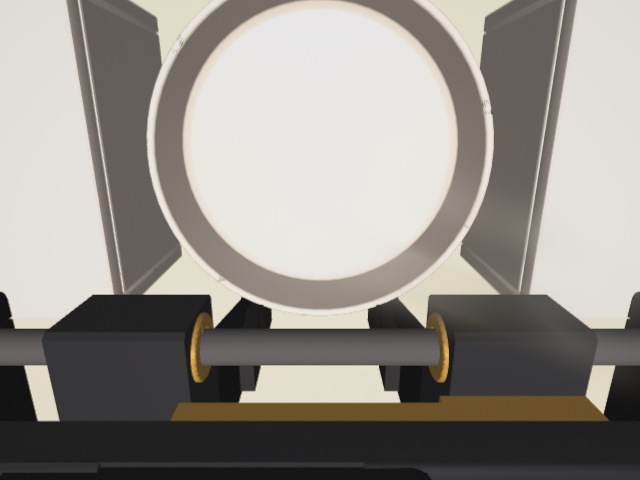

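Emit:
move_arm(commands=[[0, 0, 0, -3, 0], [0, 0, 0, -6, 0], [0, 0, 0, -9, 0], [0, 0, 0, -12, 0], [0, 0, 0, -15, 0], [0, 0, 0, -18, 0], [0, 0, 0, -21, 0], [0, 0, 0, -24, 0]])

```text
time: 14.8
position: [0.5817, 0.0363, 0.0375]
tool_rot: [-0.702, -0.083, 0.702, -0.083]
ft_force: [-1.7, 0.0, 0.0]
grip_width: 0.0437
```

Emit:
move_arm(commands=[[0, 0, 0, -3, 0], [0, 0, 0, -6, 0], [0, 0, 0, -9, 0], [0, 0, 0, -12, 0], [0, 0, 0, -15, 0], [0, 0, 0, -18, 0], [0, 0, 0, -21, 0], [0, 0, 0, -24, 0]])

```text
time: 15.47
position: [0.605, 0.042, 0.0375]
tool_rot: [-0.702, -0.083, 0.702, -0.083]
ft_force: [-1.9, -0.7, 0.8]
grip_width: 0.0435
```

```bash
python3 lk2.py w16; python3 -c "
from h import *
p=robot.camera('side');i=p['image'][150:350,230:430,::-1];cv2.imwrite('pics/s16.png',cv2.resize(i,None,fx=3,fy=3))"
```

```text
t 15.52 pos [0.606  0.042  0.0376] yaw_y -76.45 toolx [ 0.002 -0.    -1.   ] q [-0.11  0.8   1.61  0.    0.73  1.22] F [-0.96  0.93  0.31] w 0.0433
[-17.6  -0.6] joint-yaw err 0.04
```

View pics/w16.png

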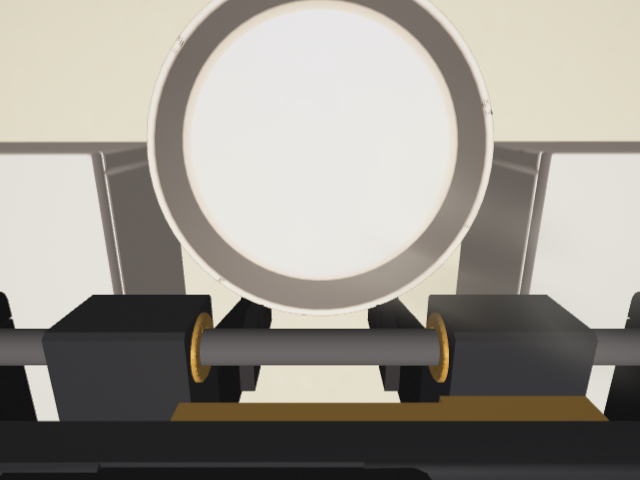

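View pics/s16.png

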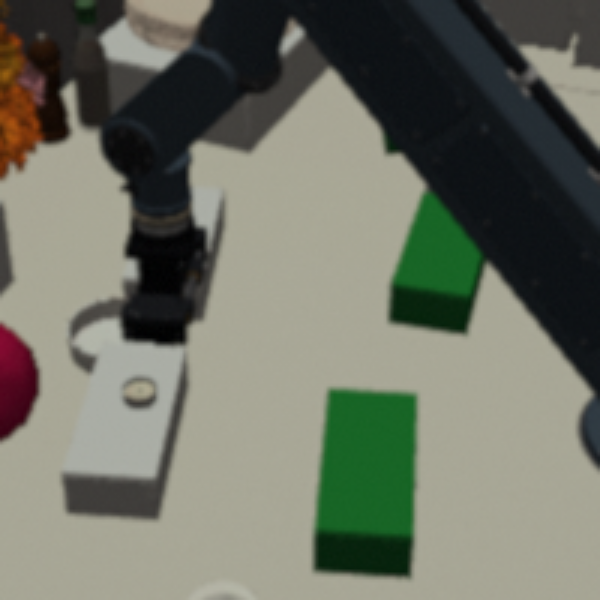

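Emit:
move_arm(commands=[[0, 0, 0, -3, 0], [0, 0, 0, -6, 0], [0, 0, 0, -9, 0], [0, 0, 0, -12, 0], [0, 0, 0, -15, 0], [0, 0, 0, -18, 0], [0, 0, 0, -21, 0], [0, 0, 0, -24, 0]])

```text
time: 16.23
position: [0.6283, 0.0476, 0.0376]
tool_rot: [-0.702, -0.083, 0.702, -0.083]
ft_force: [-3.6, -0.2, 1.1]
grip_width: 0.0434
```

Emit:
move_arm(commands=[[0, 0, 0, -3, 0], [0, 0, 0, -6, 0], [0, 0, 0, -9, 0], [0, 0, 0, -12, 0], [0, 0, 0, -15, 0], [0, 0, 0, -18, 0], [0, 0, 0, -21, 0], [0, 0, 0, -24, 0]])

```text
time: 16.9
position: [0.6517, 0.0532, 0.0376]
tool_rot: [-0.702, -0.083, 0.702, -0.083]
ft_force: [-3.8, -0.9, 0.2]
grip_width: 0.0436
```

Emit:
move_arm(commands=[[0, 0, 0, -4, 0], [0, 0, 0, -8, 0], [0, 0, 0, -12, 0], [0, 0, 0, -16, 0], [0, 0, 0, -20, 0], [0, 0, 0, -24, 0], [0, 0, 0, -28, 0], [0, 0, 0, -31, 0]])

```text
time: 17.57
position: [0.6822, 0.0605, 0.0376]
tool_rot: [0.702, 0.083, -0.702, 0.083]
ft_force: [-1.7, -0.9, 0.7]
grip_width: 0.0435
```

```bash
python3 lk2.py w17
```

```text
t 17.62 pos [0.6829 0.0606 0.0376] yaw_y -76.45 toolx [ 0.002  0.    -1.   ] q [-0.07  0.86  1.4   0.    0.88  1.26] F [-0.54 -0.54  0.27] w 0.0432
[61.6 -0.5] joint-yaw err 0.04
```

View pics/w17.png

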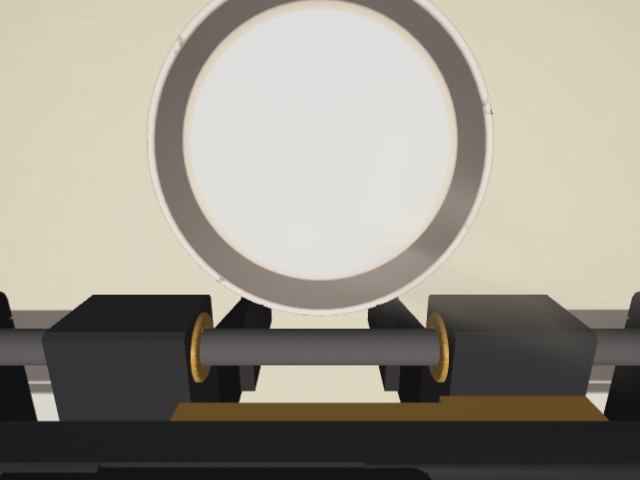

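Emit:
move_arm(commands=[[0, 0, 0, 5, 0], [0, 0, 0, 20, 0], [0, 0, 0, 40, 0], [0, -30, 0, 45, 0], [0, -70, 0, 45, 0], [0, -110, 0, 45, 0], [0, -150, 0, 45, 0], [0, -190, 0, 45, 0]])

```text
time: 18.28
position: [0.6378, 0.0498, 0.2296]
tool_rot: [0.703, 0.083, -0.702, 0.083]
ft_force: [0.4, 0.2, -0.7]
grip_width: 0.0435
```

Emit:
move_arm(commands=[[0, -30, 0, 0, 0], [0, -60, 0, 0, 0], [0, -70, 0, 10, 0], [0, -70, 0, 10, 0], [0, -70, 0, 10, 0], [0, -70, 0, 10, 0]])

```text
time: 18.78
position: [0.6268, 0.0476, 0.2953]
tool_rot: [-0.701, -0.084, 0.703, -0.083]
ft_force: [0.4, -0.2, 0.1]
grip_width: 0.0434
```

```bash
python3 lk.py w18 .127 0; python3 -c "
from h import *
for n,b in (('side',(230,150,430,350)),('scene',(220,140,460,320))):
  p=cv2.imread(f'pics/w18{n}.png');i=p[b[1]:b[3],b[0]:b[2]];cv2.imwrite(f'pics/w18{n}c.png',cv2.resize(i,None,fx=3,fy=3))"
```

```text
t 18.83 pos [0.6269 0.0476 0.2949] yaw_y -76.46 toolx [-0.004  0.001 -1.   ] q [-0.1   0.49  1.36  0.    1.29  1.23] F [ 0.11  0.69 -0.04] w 0.0433
[ 4.  -0.1]
side ((np.float64(132.625), 0.82, [233.4, 245.4, 261.3, 273.8], np.int64(641)), array([126.7,  -7.8]))
scene ((np.float64(108.875), 0.9, [328.4, 190.3, 358.6, 216.2], np.int64(658)), array([129.6,   3.1]))
```

View pics/w18.png

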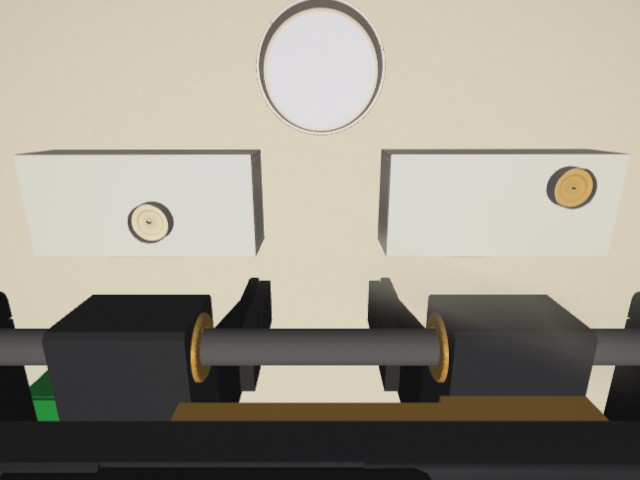

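View pics/w18sidec.png

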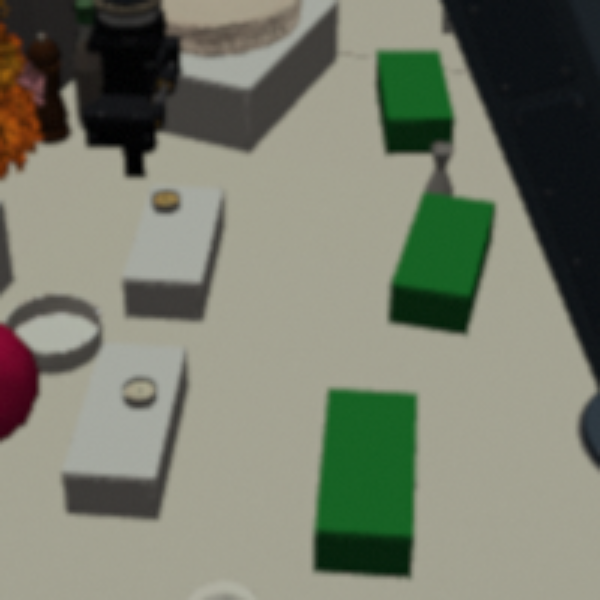

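View pics/w18scenec.png

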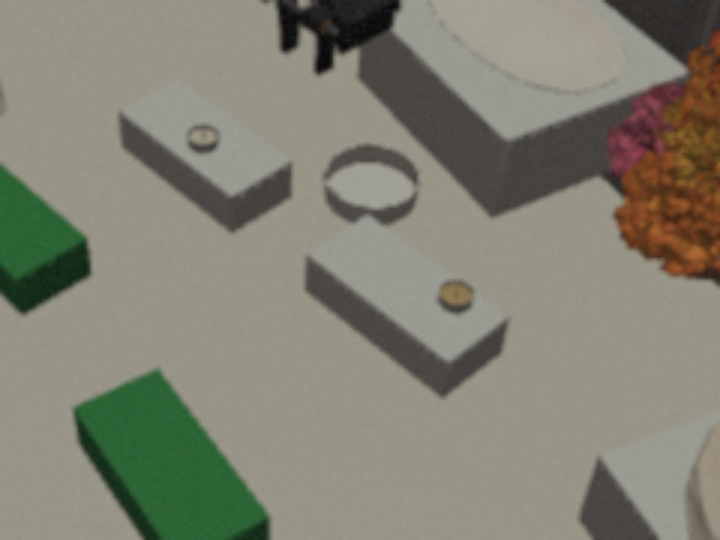

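```bash
python3 -c "
from h import *
print(robot.hand_in())"
```

```text
the job is handed in; nothing more can be done
None
```

The dish now stands upright behind the risers, in line with the gap and about 17 mm clear of both. I handed the job in at about 19 s of the 64 s allowed.

**How it went:** I pushed the dish with two part-open fingers, first about 50 mm sideways until it lined up with the gap. I then pushed it about 270 mm straight through, without pinching or lifting it. The measured force stayed around 2–4 N.

**Last checks, with the arm lifted clear:**
- **Distance beyond:** the dish centre is 127–130 mm past the middle of the gap, from the fits to the side and scene pictures.
- **In line:** in the wrist picture the dish and the gap are both centred on pixel column 320.5.
- **Other things:** the candles look unmoved, and so does the jigger. I did not look at the tumbler again after the start, but the arm never went near it. The force readings showed no sign of the robot touching a riser.

**One disagreement:** the two fixed cameras put the dish sideways at -8 mm (side) and +3 mm (scene). The side camera read about the same amount off at the start too, so I relied on the wrist view, which puts the dish centred on the gap.

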